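# Put away the coffee balls

## Task

Put away the pressed-coffee balls that lie on the aluminium tray: drop one into every empty pocket of the wooden rack, and put all that are left over into the glass jar, lowering each one gently down to the bottom (or onto the balls already there) instead of letting it fall in from the rim. Open the jar's lid for this, and when every ball is put away close it fully again; leave the cups and the spoon rest where they are.

Things in the scene. Friction and masses are not known exactly. Their poses are not given: they have to be found in the camera images.
- tray: round aluminium tray, 284 mm across (274 mm inside), floor 3 mm thick, steep rim 24 mm high and 3 mm thick; fixed; origin at the centre of its underside on the worktop
- rack: oblong wooden rack, 224 (its x) x 64 (its y) x 34 mm high, with four round flat-bottomed pockets in a row along its x, 54 mm apart, each 38 mm across and 17 mm deep, so that a ball sits in one with its centre level with the rack's top; fixed; origin at the centre of its underside
- jar: clear glass storage jar, round, 122 mm outside, 114 mm inside (also at the mouth), rim 95 mm above the worktop, inner floor 8 mm above the worktop; fixed; origin at the centre of its underside; its x axis points from the lid's lift tab to the lid's hinge
- lid_hinge (a point): the lid's hinge axis, parallel to the jar's y, 66 mm from the jar's axis on its +x side and 96 mm above the worktop
- lid_tab (a point): centre of the flat steel lift tab of the lid (38 mm long radially with its outer 36 mm clear of the lid's edge, 16 mm wide along the jar's y, 6 mm thick); 144 mm from the hinge axis, 17 mm beyond the lid's edge, 5 mm above the hinge's height when shut; it moves with the lid
- lid (a joint): angle of the flat round glass lid (122 mm across, 9 mm thick, 120 g): 0 = fully shut, grows as the tab is lifted up and over, end stop 1.85 rad (leaning back past upright); the hinge is stiff enough (0.16 Nm) that the lid stays wherever it is left. The wire clasp hanging on the jar's front is undone and is not used
- rack_hole0 (a point): centre of the mouth of pocket 0 of the rack (level with its top), counted along the rack's +x
- rack_hole1 (a point): centre of the mouth of pocket 1 of the rack (level with its top), counted along the rack's +x
- rack_hole2 (a point): centre of the mouth of pocket 2 of the rack (level with its top), counted along the rack's +x
- rack_hole3 (a point): centre of the mouth of pocket 3 of the rack (level with its top), counted along the rack's +x
- ball1: dark brown pressed-coffee ball, 34 mm across, about 15 g, rigid; origin at its centre; starts on the tray, may be absent
- ball2: dark brown pressed-coffee ball, 34 mm across, about 15 g, rigid; origin at its centre; starts on the tray, may be absent
- ball3: dark brown pressed-coffee ball, 34 mm across, about 15 g, rigid; origin at its centre; starts on the tray, may be absent
- ball4: dark brown pressed-coffee ball, 34 mm across, about 15 g, rigid; origin at its centre; starts on the tray, may be absent
- ball5: dark brown pressed-coffee ball, 34 mm across, about 15 g, rigid; origin at its centre; starts on the tray, may be absent
- ball6: dark brown pressed-coffee ball, 34 mm across, about 15 g, rigid; origin at its centre; starts on the tray, may be absent
- ball7: dark brown pressed-coffee ball, 34 mm across, about 15 g, rigid; origin at its centre; exactly one of ball7 to ball9 is there, already sitting in a pocket of the rack from the start
- ball8: dark brown pressed-coffee ball, 34 mm across, about 15 g, rigid; origin at its centre; exactly one of ball7 to ball9 is there, already sitting in a pocket of the rack from the start
- ball9: dark brown pressed-coffee ball, 34 mm across, about 15 g, rigid; origin at its centre; exactly one of ball7 to ball9 is there, already sitting in a pocket of the rack from the start
- cup1: white ceramic sini cup without handle, 62 mm across the rim, 48 mm high, beyond the tray; loose; origin at the centre of its underside; leave alone
- cup2: white ceramic sini cup without handle, 62 mm across the rim, 48 mm high, beyond the tray; loose; origin at the centre of its underside; leave alone
- rest: light wooden spoon rest, 100 x 75 mm, 20 mm high, beyond the tray; loose; origin at the centre of its underside; leave alone
There are look-alikes about, which are no part of the job. What is shaped like the ball6 but yellow is not meant. What is shaped like the ball5 but yellow is not meant.

How it is judged:
By the outcome, as a careful person would: the job done as asked, in the order asked, and still so for the second after the job is handed in, with the robot touching nothing.
Of ball1, ball2, ball3, ball4, ball5, ball6 only 4 to 6 are there at a start; the rules pass over those that are not, and their reading is None.
Of ball7, ball8, ball9 only 1 to 1 are there at a start; the rules pass over those that are not, and their reading is None.
At some moment in a run one of ball1, ball2, ball3, ball4, ball5, ball6 may be knocked a few centimetres aside while the robot is not near it.
It also fails if it takes over 210 s, if anything falls off the work surface, if the arm or the gripper's body presses on something with over 40 N, if the wrist force passes 120 N, or if a joint passes its speed limit or range.

## Robot

A 6-joint arm with a two-finger parallel gripper is mounted at the origin on the work surface. World frame = base frame: x ahead of the robot, y to its left, z up, the work surface at z = 0. Lengths are in mm, angles in rad, forces in N, time in s.
With the tool pointing down it reaches from about 400 to 825 mm from the base axis. Payload 7 kg.
Tool frame: the origin (TCP) lies midway between the tips of the shut fingers; the grasp point (between the pads) lies 19 mm behind it (tcp_to_grasp is the distance from the TCP to the grasp point, in mm); z points along the fingers, y is the line along which they close (so a half turn about z gives the same grasp; the last joint's range is limited). The gripper opens to 88 mm and grips with 3 to 60 N. Pads are 19 mm wide; open, the fingers measure 130 mm over their backs; the gripper's body (78 mm by 193 mm) begins 47 mm behind the grasp point.
Start: joints at [1.567, 0.359, 0.012, 0, -1.224, -0.288], TCP at [194.191, 646.44, 226.561] pointing down, gripper open.
Joint ranges: [-3.07, 3.07], [-1.43, 2.12], [-1.02, 1.25], [-3.03, 1.67], [-3.05, -0], [-3.03, 3.03]. Speed limits (rad/s): [2.39, 2.39, 3.01, 3.14, 3.14, 3.14].

## Interface

Orientations are given as a 3x3 rotation matrix whose columns are the frame's x, y, z axes.
In Python, from station import state, read_camera, close_job, tcp_to_grasp gives the robot as it stands. The module is installed in compiled form; this text tells all that it offers.
- The arm moves only by the shell command python3 -m handwheel 'ROWS'. ROWS is JSON, a list of rows, each an object with "travel": the shift along the tool's x, y, z in units of 50 mm (1.0 is 50 mm), a list of three; "roll": the turn about the tool's z in units of 6 degrees (1.0 is 6 degrees); "claw": the finger opening in mm, from 0 to 87.6. A call has 1 to 12 rows; each row shifts and turns the commanded pose from where the row before left it, along the tool's axes as they then stand; what a row does not reach is not made up. A row lasts 1/10 s, in which the tool goes at most 50 mm and 8.59 degrees, less where a joint would pass 70% of its speed; a pose out of reach is approached as far as the arm can. A call is refused whole if a number of a shift passes 1 or a number of a turn 1, either way. A call with a gripper value outside its range is refused whole. The fingers move at their own pace and stop on an object; the grip force is fixed at half the most. Time passes only in rows, so rows that do not move let the fingers close. It gives the time, the measured TCP pose, the force, the opening and the grip force at its end, in the units of the state.
- state(): the state, without advancing time (a new reading comes with each control period).
- read_camera(name): name is "side" or "top"; returns a dict with "pixels" (400x640x3 uint8, red, green, blue), "camera_matrix" (3x3 intrinsics, pixels), "rvec" (rotation vector, rad) and "tvec" (3), from world to camera coordinates, as OpenCV has them. Camera axes: x right, y down, z forward; pixel columns grow to the right and rows downward; lengths in mm; the calibration is good to about 2 mm. A picture is of the moment at which its call begins. There is no depth.
- close_job(): hands the job in; it is judged then, once.
The state is a dict: "time": time; "qpos": joint angles; "joint_vel": joint speeds; "joint_torque": joint torques, N m; "tcp_pos": TCP position; "tool_rot": TCP orientation; "force": force on the tool from outside, world axes, zero at the start; "torque": the same for the moment, N m; "grip_width": finger opening in mm; "grasp_force": force on a finger pad.
Only numpy, scipy, OpenCV 4.12 (cv2) and the standard library are available. Lean on these libraries where they do the work, as an engineer would, in place of code of your own. Each camera call takes 0.05 s, during which the arm holds its last target. There are 200 camera calls.

## Working session

There is one attempt and no reset: what is moved stays moved. The work goes in short steps, Python scripts to look and compute and a shell command to move; the robot and the scene stay as the last step left them, time stands still between calls to the robot, and variables do not carry over. Pictures are saved under pics/ and viewed, at most 14 in all, crops included, and the job is handed in when it is done.

```bash
mkdir -p pics
python3 - <<'E'
from station import *
import cv2,numpy as np
s=state();print(s)
for n in("top","side"):
    r=read_camera(n);cv2.imwrite(f"pics/{n}0.png",r["pixels"][:,:,::-1]);print(n,r["camera_matrix"],r["rvec"],r["tvec"])
print(tcp_to_grasp)
E
```

```text
{'time': 0.0, 'qpos': array([ 1.56713055e+00,  3.59387770e-01,  1.10622030e-02, -3.54391974e-04,
       -1.22411354e+00, -2.88099056e-01]), 'joint_vel': array([-0.00112099,  0.00112145, -0.00031223,  0.00031825,  0.00053272,
        0.00128943]), 'joint_torque': array([-1.18912860e-03, -5.82718134e+01,  2.93078935e+01,  6.99760392e+00,
        6.88961009e-03, -1.47287392e-04]), 'tcp_pos': array([194.04334364, 645.99098113, 225.62281597]), 'tool_rot': array([[ 9.57703027e-01, -2.87758226e-01, -3.39327171e-04],
       [-2.87758388e-01, -9.57701632e-01, -1.64152884e-03],
       [ 1.47389242e-04,  1.66974138e-03, -9.99998595e-01]]), 'force': array([-0.25197033,  0.42145698, -0.73827096]), 'torque': array([-0.04111615,  0.00305612, -0.03745704]), 'grasp_force': 0.0, 'grip_width': 87.81841031461941}
top [[477.57877234   0.         324.01574136]
 [  0.         477.57877234 198.55731663]
 [  0.           0.           1.        ]] [ 2.17412721 -2.17000693  0.14168003] [  -7.50422569  584.42792682 1135.20770206]
side [[490.43984443   0.         329.59729605]
 [  0.         490.43984443 204.56748201]
 [  0.           0.           1.        ]] [ 0.46808587 -2.63164442  1.36175165] [ 533.49621693  167.48857862 1082.36717774]
18.8
```

View pics/top0.png

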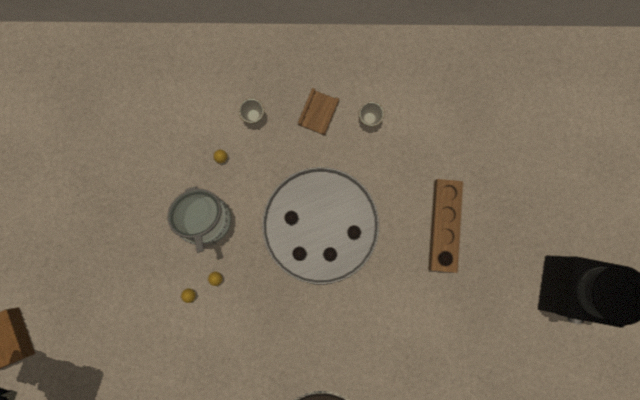

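View pics/side0.png

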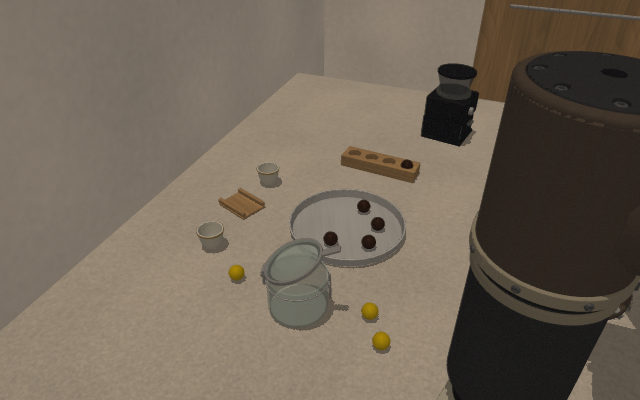

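The top view shows four balls on the tray, at (291,217), (354,232), (299,254) and (330,254). One ball is in the rack's bottom pocket at (445,258), leaving three pockets empty. The jar is near (200,216) with its tab at about (199,243). The yellow balls are decoys.

```bash
cat > h.py <<'E'
from station import *
import cv2,numpy as np
def cam(n):
    r=read_camera(n); R=cv2.Rodrigues(np.array(r["rvec"]))[0]
    return r["pixels"],np.array(r["camera_matrix"]),R,np.array(r["tvec"]).reshape(3)
def plane(c,uv,z):
    _,K,R,t=c; o=-R.T@t; d=R.T@np.linalg.inv(K)@np.array([uv[0],uv[1],1.]); return o+d*(z-o[2])/d[2]
def proj(c,p):
    _,K,R,t=c; q=K@(R@np.array(p,float)+t); return q[:2]/q[2]
def tri(c1,u1,c2,u2):
    A=[];b=[]
    for c,u in((c1,u1),(c2,u2)):
        _,K,R,t=c;o=-R.T@t;d=R.T@np.linalg.inv(K)@np.array([*u,1.]);d/=np.linalg.norm(d)
        M=np.eye(3)-np.outer(d,d);A.append(M);b.append(M@o)
    return np.linalg.lstsq(np.vstack(A),np.hstack(b),rcond=None)[0]
def blobs(img,lim,box,amin=30,amax=600):
    m=(img.max(2)<lim).astype(np.uint8); k=np.zeros_like(m); x0,y0,x1,y1=box;k[y0:y1,x0:x1]=m[y0:y1,x0:x1]
    n,l,s,c=cv2.connectedComponentsWithStats(k)
    return [(c[i].round(1),int(s[i,4])) for i in range(1,n) if amin<s[i,4]<amax]
def balls(t=None,z=20):
    t=t or cam("top")
    return [(plane(t,c,z).round(1)[:2],a,c) for c,a in blobs(t[0],60,(262,165,380,285))]
E
python3 - <<'E'
from h import *
t=cam("top");s=cam("side")
print("balls",*balls(t),sep="\n")
print("rackball",[(plane(t,c,34),a) for c,a in blobs(t[0],60,(430,175,465,275))])
print("side",blobs(s[0],60,(285,140,425,265)))
for n,c,x0,y0,w in(("t",t,155,175,90),("s",s,250,225,110),("r",t,415,170,110)):
    cv2.imwrite(f"pics/c{n}.png",cv2.resize(c[0][y0:y0+w,x0:x0+w,::-1],(600,600),interpolation=cv2.INTER_CUBIC))
a=cv2.imread("pics/ct.png");b=cv2.imread("pics/cs.png")
cv2.imwrite("pics/jar.png",cv2.resize(np.hstack([a,b]),(800,400)))
E
```

```text
balls
(array([538.5,  74.5]), 130, array([291. , 217.6]))
(array([503.2, -79.6]), 131, array([353.7, 232.1]))
(array([451.3,  54.3]), 132, array([299. , 253.3]))
(array([449.7, -20.4]), 128, array([329.6, 254. ]))
rackball [(array([ 439.64228712, -299.65251427,   34.        ]), 158)]
side [(array([406.6, 164. ]), 82), (array([363.3, 206. ]), 126), (array([377.4, 223.6]), 142), (array([330.2, 238.4]), 152), (array([368.3, 241.7]), 156)]
```

View pics/jar.png

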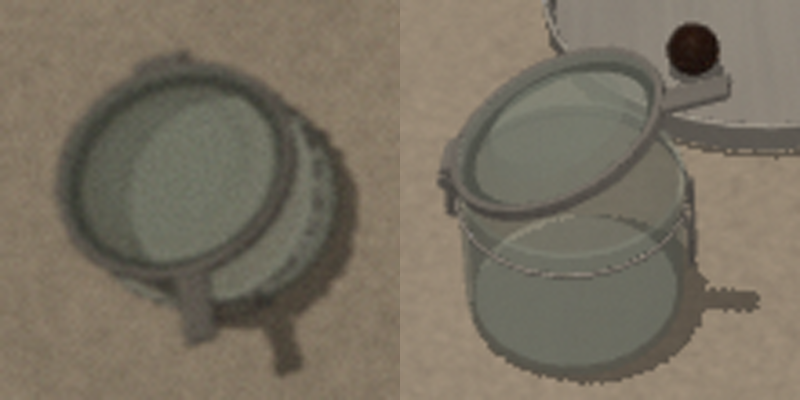

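View pics/cr.png

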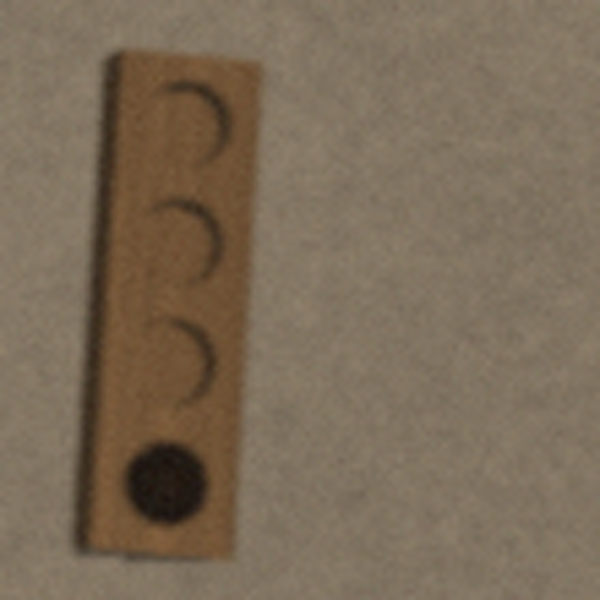

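The left crop shows the jar's lid ajar: tab tip near (198.9,251.5) in the top view and (340.8,248.4) in the side view, hinge near (192,189.6) and (262.4,271.8). In the rack crop the three empty pockets are at about (187,125), (180,245) and (172,365), with the ball at (165,483).

Run:
```python
from h import *
t=cam("top");s=cam("side")
print("tip",tri(t,(198.9,251.3),s,(340.8,248.4)),"inner",tri(t,(198.9,237.5),s,(322.9,251.7)),"hinge",tri(t,(192.1,189.6),s,(262.4,271.8)))
print("floor c",plane(s,(298.1,305.3),8))
# side: outer base low edge, and tray centre/rack corners
f=110/600
for p in((187,125),(180,245),(172,365),(165,483),(263,63),(235,558),(118,50)): print(p,plane(t,(p[0]*f+415-.4,p[1]*f+170-.4),34).round(1))
print("yellow")
for c in(t,):
    hsv=cv2.cvtColor(c[0],cv2.COLOR_RGB2HSV);m=cv2.inRange(hsv,(18,170,100),(35,255,255));n,l,st,ce=cv2.connectedComponentsWithStats(m)
    print([plane(c,ce[i],17).round() for i in range(1,n) if st[i,4]>20])
print("side+top ball tri",tri(t,(291,217.6),s,(330.2,238.4)),tri(t,(299,253.3),s,(368.3,241.7)),tri(t,(445,258.5),s,(406.6,164)))
```

```text
tip [454.80539599 262.39229849 164.5858736 ] inner [486.26702155 267.17194214 150.44849777] hinge [598.88139602 300.66460184  91.16915097]
floor c [532.56905156 286.21918361   8.        ]
(187, 125) [ 600.2 -313.4   34. ]
(180, 245) [ 545.9 -308.7   34. ]
(172, 365) [ 492.2 -303.6   34. ]
(165, 483) [ 440.  -299.1   34. ]
(263, 63) [ 628.5 -348.8   34. ]
(235, 558) [ 407.1 -329.3   34. ]
(118, 50) [ 634.2 -283.1   34. ]
yellow
[array([694., 255.,  17.]), array([391., 259.,  17.]), array([350., 323.,  17.])]
side+top ball tri [538.69007436  74.58239123  19.52513446] [451.31974152  54.29311719  19.5463059 ] [ 439.2920821  -298.34623817   37.81277176]
```

```bash
python3 -m handwheel '[{"travel":[0,0,0],"roll":-1,"claw":50},{"travel":[0,0,0],"roll":-1,"claw":50},{"travel":[0,0,0],"roll":-0.79,"claw":50},{"travel":[0,0,0],"roll":0,"claw":50}]'
cat >> h.py <<'E'
def go(x,y,z):
    s=state();d=s["tool_rot"].T@(np.array([x,y,z])-s["tcp_pos"])
    print("units",(d/50).round(3),"tcp",s["tcp_pos"].round(1),"f",s["force"].round(1),"w",round(s["grip_width"],1),"gf",round(s["grasp_force"],1),"t",round(s["time"],2))
E
python3 -c "
from h import *
print(state()['tool_rot'].round(3));go(503.2,-79.6,80)"
```

```text
time: 0.7
tcp_pos: [194.2, 646.4, 226.5]
tool_rot: [[1.0, 0.002, -0.0], [0.002, -1.0, -0.0], [-0.0, 0.0, -1.0]]
force: [-0.1, -0.2, -0.1]
grip_width: 61.3
grasp_force: 0.0
[[ 1.     0.002 -0.   ]
 [ 0.002 -1.    -0.   ]
 [-0.     0.    -1.   ]]
units [ 6.159 14.53   2.931] tcp [194.2 646.4 226.5] f [-0.1 -0.2 -0.1] w 61.3 gf 0.0 t 0.7
```

```bash
python3 -m handwheel '[{"travel":[0.38,0.9,0],"roll":0,"claw":50},{"travel":[0.38,0.9,0],"roll":0,"claw":50},{"travel":[0.38,0.9,0],"roll":0,"claw":50},{"travel":[0.38,0.9,0],"roll":0,"claw":50},{"travel":[0.38,0.9,0],"roll":0,"claw":50},{"travel":[0.38,0.9,0],"roll":0,"claw":50},{"travel":[0.38,0.9,0],"roll":0,"claw":50},{"travel":[0.38,0.9,0],"roll":0,"claw":50},{"travel":[0.38,0.9,0],"roll":0,"claw":50},{"travel":[0.38,0.9,0],"roll":0,"claw":50}]' 
python3 -m handwheel '[{"travel":[0.39,0.9,0],"roll":0,"claw":50},{"travel":[0.39,0.9,0],"roll":0,"claw":50},{"travel":[0.39,0.9,0],"roll":0,"claw":50},{"travel":[0.39,0.9,0],"roll":0,"claw":50},{"travel":[0.39,0.9,0],"roll":0,"claw":50},{"travel":[0.39,0.9,0],"roll":0,"claw":50},{"travel":[0,0,0],"roll":0,"claw":50},{"travel":[0,0,0],"roll":0,"claw":50}]' 
python3 -c "
from h import *
go(503.2,-79.6,14)
s=cam('side');print(blobs(s[0],60,(285,190,425,265)))"
```

```text
time: 1.7
tcp_pos: [384.6, 194.7, 227.1]
tool_rot: [[1.0, -0.002, 0.001], [-0.002, -1.0, 0.001], [0.001, -0.001, -1.0]]
force: [1.0, 0.2, -0.0]
grip_width: 49.9
grasp_force: 0.0
time: 2.5
tcp_pos: [501.3, -74.8, 226.1]
tool_rot: [[1.0, -0.005, -0.001], [-0.005, -1.0, -0.0], [-0.001, 0.0, -1.0]]
force: [-1.1, 0.7, -1.0]
grip_width: 50.2
grasp_force: 0.0
units [0.042 0.095 4.242] tcp [501.3 -74.8 226.1] f [-1.1  0.7 -1. ] w 50.2 gf 0.0 t 2.5
[(array([363.5, 205.8]), 134), (array([377.4, 223.3]), 156), (array([330.1, 238.4]), 154), (array([368.5, 241.5]), 162)]
```

```bash
python3 -m handwheel '[{"travel":[0.04,0.1,0.8],"roll":0,"claw":50},{"travel":[0,0,1],"roll":0,"claw":50},{"travel":[0,0,1],"roll":0,"claw":50},{"travel":[0,0,0.8],"roll":0,"claw":50},{"travel":[0,0,0.4],"roll":0,"claw":50},{"travel":[0,0,0.24],"roll":0,"claw":50},{"travel":[0,0,0],"roll":0,"claw":50},{"travel":[0,0,0],"roll":0,"claw":20},{"travel":[0,0,0],"roll":0,"claw":20},{"travel":[0,0,0],"roll":0,"claw":20},{"travel":[0,0,0],"roll":0,"claw":20}]'
python3 -m handwheel '[{"travel":[0,0,-0.3],"roll":0,"claw":20},{"travel":[0,0,-0.5],"roll":0,"claw":20},{"travel":[0,0,-0.8],"roll":0,"claw":20},{"travel":[0,0,0],"roll":0,"claw":20}]'
python3 -c "
from h import *
go(546.5,-309,90)
s=cam('side');cv2.imwrite('pics/g1.png',cv2.resize(s[0][120:280,280:440,::-1],(600,600)))"
```

```text
time: 3.65
tcp_pos: [504.5, -78.2, 15.7]
tool_rot: [[1.0, 0.0, 0.003], [0.0, -1.0, 0.001], [0.003, -0.001, -1.0]]
force: [-0.1, 1.5, 4.6]
grip_width: 32.2
grasp_force: 30.0
time: 4.05
tcp_pos: [506.8, -78.3, 99.7]
tool_rot: [[1.0, 0.001, 0.009], [0.001, -1.0, 0.001], [0.009, -0.001, -1.0]]
force: [1.1, 0.2, 0.4]
grip_width: 32.3
grasp_force: 30.0
units [0.787 4.616 0.197] tcp [506.8 -78.3  99.7] f [1.1 0.2 0.4] w 32.3 gf 30.0 t 4.05
```

View pics/g1.png

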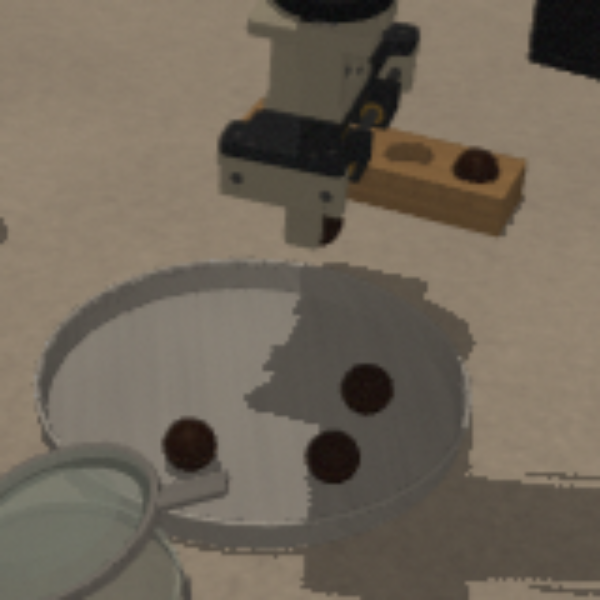

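The gripped ball shows beneath the fingers at about (330,230) in the crop. The other three balls are where they were. Next I carry this one to the rack.

```bash
python3 -m handwheel '[{"travel":[0.1,0.4,0],"roll":0,"claw":20},{"travel":[0.13,0.7,0],"roll":0,"claw":20},{"travel":[0.14,0.8,0],"roll":0,"claw":20},{"travel":[0.14,0.8,0],"roll":0,"claw":20},{"travel":[0.14,0.8,0],"roll":0,"claw":20},{"travel":[0.1,0.7,0],"roll":0,"claw":20},{"travel":[0.07,0.4,0],"roll":0,"claw":20},{"travel":[0,0,0],"roll":0,"claw":20},{"travel":[0,0,0],"roll":0,"claw":20}]'
python3 -c "
from h import *
go(546.5,-309,37)"
```

```text
time: 5.0
tcp_pos: [543.6, -308.6, 93.4]
tool_rot: [[1.0, -0.001, -0.002], [-0.001, -1.0, 0.001], [-0.002, -0.001, -1.0]]
force: [-0.3, 0.2, -0.0]
grip_width: 32.5
grasp_force: 30.0
units [0.059 0.008 1.129] tcp [ 543.6 -308.6   93.4] f [-0.3  0.2 -0. ] w 32.5 gf 30.0 t 5.0
```

```bash
python3 -m handwheel '[{"travel":[0.07,0,0.4],"roll":0,"claw":20},{"travel":[0,0,0.45],"roll":0,"claw":20},{"travel":[0,0,0.24],"roll":0,"claw":20},{"travel":[0,0,0],"roll":0,"claw":20},{"travel":[0,0,0],"roll":0,"claw":20}]'
python3 -c "
from h import *
go(546.5,-309,37)
s=cam('side');cv2.imwrite('pics/p1.png',cv2.resize(s[0][80:200,320:440,::-1],(500,500)))"
```

```text
time: 5.5
tcp_pos: [548.3, -308.1, 40.5]
tool_rot: [[1.0, 0.001, -0.0], [0.001, -1.0, -0.0], [-0.0, 0.0, -1.0]]
force: [-0.4, -0.0, 0.4]
grip_width: 32.5
grasp_force: 30.0
units [-0.036  0.019  0.069] tcp [ 548.3 -308.1   40.5] f [-0.4 -0.   0.4] w 32.5 gf 30.0 t 5.5
```

View pics/p1.png

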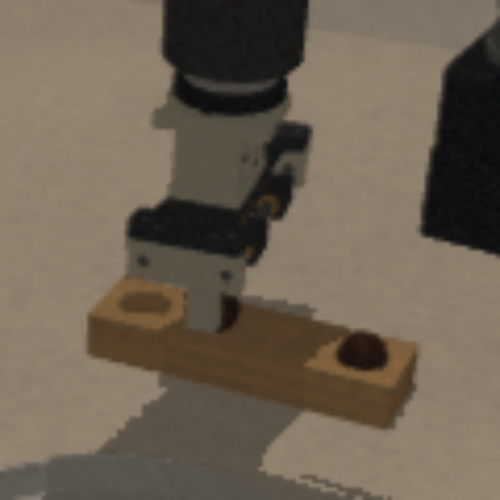

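The ball hangs just above the second pocket at about (225,315) in the crop, and the far pocket at (145,300) is empty. I open now, then go up and over to the next ball at (449.7,-20.4).

```bash
python3 -m handwheel '[{"travel":[-0.02,0.01,0.05],"roll":0,"claw":20},{"travel":[0,0,0],"roll":0,"claw":36},{"travel":[0,0,0],"roll":0,"claw":42},{"travel":[0,0,0],"roll":0,"claw":46},{"travel":[0,0,0],"roll":0,"claw":46},{"travel":[0,0,-0.4],"roll":0,"claw":50},{"travel":[0,0,-0.7],"roll":0,"claw":50},{"travel":[0,0,-0.7],"roll":0,"claw":50},{"travel":[-0.2,-0.8,0],"roll":0,"claw":50},{"travel":[-0.3,-0.9,0],"roll":0,"claw":50},{"travel":[-0.3,-0.9,0],"roll":0,"claw":50},{"travel":[-0.3,-0.9,0],"roll":0,"claw":50}]'
python3 -c "
from h import *
t=cam('top');print(*balls(t),sep='\n');print([(plane(t,c,34).round(1),a) for c,a in blobs(t[0],60,(430,175,465,275),50)])
go(449.7,-20.4,14)"
```

```text
time: 6.75
tcp_pos: [491.3, -132.7, 127.7]
tool_rot: [[1.0, -0.0, 0.0], [-0.0, -1.0, 0.0], [0.0, -0.0, -1.0]]
force: [1.9, 1.1, 0.5]
grip_width: 50.0
grasp_force: 0.0

[]
units [-0.784 -2.153  2.279] tcp [ 489.  -128.2  127.8] f [-6.3  4.4 -2.5] w 49.9 gf 0.0 t 6.8
```

```bash
python3 -m handwheel '[{"travel":[-0.3,-0.8,0],"roll":0,"claw":50},{"travel":[-0.28,-0.8,0.2],"roll":0,"claw":50},{"travel":[-0.2,-0.55,0.5],"roll":0,"claw":50},{"travel":[0,0,0.5],"roll":0,"claw":50},{"travel":[0,0,0],"roll":0,"claw":50},{"travel":[0,0,0],"roll":0,"claw":50}]'
python3 -c "
from h import *
s=cam('side');print(blobs(s[0],60,(285,140,425,265)));print([proj(s,(449.7,-20.4,20)),proj(s,(546.5,-309,34)),proj(s,(600.5,-313.5,34))])
go(449.7,-20.4,10)"
```

```text
time: 7.4
tcp_pos: [453.1, -26.6, 67.9]
tool_rot: [[1.0, 0.001, -0.001], [0.001, -1.0, -0.001], [-0.001, 0.001, -1.0]]
force: [1.1, 1.0, 0.7]
grip_width: 50.1
grasp_force: 0.0
[(array([383.8, 145.8]), 377), (array([408.2, 164.1]), 56), (array([377.5, 223.4]), 152), (array([330.1, 238.4]), 154), (array([368.4, 241.5]), 165)]
[array([377.31511002, 223.48182251]), array([371.50785391, 156.6112145 ]), array([354.46555715, 152.60747356])]
units [-0.081 -0.125  1.169] tcp [453.7 -26.7  68.4] f [-0.6  0.4 -0.2] w 49.9 gf 0.0 t 7.45
```

```bash
python3 -m handwheel '[{"travel":[-0.08,-0.12,0.4],"roll":0,"claw":50},{"travel":[0,0,0.4],"roll":0,"claw":50},{"travel":[0,0,0.37],"roll":0,"claw":50},{"travel":[0,0,0],"roll":0,"claw":50},{"travel":[0,0,0],"roll":0,"claw":20},{"travel":[0,0,0],"roll":0,"claw":20},{"travel":[0,0,0],"roll":0,"claw":20},{"travel":[0,0,0],"roll":0,"claw":20}]'
python3 -m handwheel '[{"travel":[0,0,-0.3],"roll":0,"claw":20},{"travel":[0,0,-0.6],"roll":0,"claw":20},{"travel":[0,0,-0.8],"roll":0,"claw":20},{"travel":[0,0,0],"roll":0,"claw":20}]'
python3 -c "
from h import *
go(600.5,-313.5,90)"
```

```text
time: 8.25
tcp_pos: [449.8, -20.3, 10.0]
tool_rot: [[1.0, 0.001, 0.002], [0.001, -1.0, 0.001], [0.002, -0.001, -1.0]]
force: [0.1, -0.7, 3.7]
grip_width: 32.2
grasp_force: 30.0
time: 8.65
tcp_pos: [452.1, -19.6, 99.0]
tool_rot: [[1.0, 0.001, 0.008], [0.001, -1.0, 0.002], [0.008, -0.002, -1.0]]
force: [1.4, 0.2, -0.9]
grip_width: 32.5
grasp_force: 30.0
units [2.957 5.884 0.191] tcp [452.1 -19.6  99. ] f [ 1.4  0.2 -0.9] w 32.5 gf 30.0 t 8.65
```

```bash
python3 -m handwheel '[{"travel":[0.2,0.4,0],"roll":0,"claw":20},{"travel":[0.35,0.7,0],"roll":0,"claw":20},{"travel":[0.4,0.8,0],"roll":0,"claw":20},{"travel":[0.4,0.8,0],"roll":0,"claw":20},{"travel":[0.4,0.8,0],"roll":0,"claw":20},{"travel":[0.4,0.8,0],"roll":0,"claw":20},{"travel":[0.4,0.8,0],"roll":0,"claw":20},{"travel":[0.3,0.5,0],"roll":0,"claw":20},{"travel":[0.1,0.28,0],"roll":0,"claw":20},{"travel":[0,0,0],"roll":0,"claw":20},{"travel":[0,0,0],"roll":0,"claw":20}]'
python3 -c "
from h import *
go(600.5,-313.5,38)"
```

```text
time: 9.75
tcp_pos: [595.8, -313.9, 93.7]
tool_rot: [[1.0, -0.0, -0.001], [-0.0, -1.0, 0.001], [-0.001, -0.001, -1.0]]
force: [-0.4, 0.3, 0.7]
grip_width: 32.6
grasp_force: 30.0
units [ 0.094 -0.008  1.114] tcp [ 595.8 -313.9   93.7] f [-0.4  0.3  0.7] w 32.6 gf 30.0 t 9.75
```

```bash
python3 -m handwheel '[{"travel":[0.09,0,0.4],"roll":0,"claw":20},{"travel":[0,0,0.45],"roll":0,"claw":20},{"travel":[0,0,0.26],"roll":0,"claw":20},{"travel":[0,0,0],"roll":0,"claw":20},{"travel":[0,0,0],"roll":0,"claw":20}]'
python3 -m handwheel '[{"travel":[0,0,0],"roll":0,"claw":36},{"travel":[0,0,0],"roll":0,"claw":42},{"travel":[0,0,0],"roll":0,"claw":46},{"travel":[0,0,0],"roll":0,"claw":46},{"travel":[0,0,-0.4],"roll":0,"claw":50},{"travel":[0,0,-0.7],"roll":0,"claw":50},{"travel":[0,0,-0.7],"roll":0,"claw":50},{"travel":[-0.2,-0.8,0],"roll":0,"claw":50},{"travel":[-0.3,-0.9,0],"roll":0,"claw":50},{"travel":[-0.3,-0.9,0],"roll":0,"claw":50},{"travel":[-0.3,-0.9,0],"roll":0,"claw":50},{"travel":[-0.3,-0.9,0],"roll":0,"claw":50}]'
python3 -m handwheel '[{"travel":[-0.3,-0.9,0],"roll":0,"claw":50},{"travel":[-0.4,-0.8,0],"roll":0,"claw":50},{"travel":[-0.4,-0.8,0],"roll":0,"claw":50},{"travel":[0,0,0],"roll":0,"claw":50},{"travel":[0,0,0],"roll":0,"claw":50}]'
python3 -c "
from h import *
go(451.3,54.3,60)
s=cam('side');print(blobs(s[0],60,(285,190,425,265)))
t=cam('top');print(blobs(t[0],60,(430,175,465,275)));cv2.imwrite('pics/side3.png',s[0][:,:,::-1])"
```

```text
time: 10.25
tcp_pos: [601.2, -313.9, 39.2]
tool_rot: [[1.0, 0.001, 0.0], [0.001, -1.0, -0.0], [0.0, 0.0, -1.0]]
force: [1.0, 0.8, 1.2]
grip_width: 32.7
grasp_force: 30.0
time: 11.45
tcp_pos: [530.2, -93.0, 128.8]
tool_rot: [[1.0, -0.0, 0.001], [-0.0, -1.0, 0.0], [0.001, -0.0, -1.0]]
force: [1.0, 1.1, 0.3]
grip_width: 50.2
grasp_force: 0.0
time: 11.95
tcp_pos: [475.8, 31.7, 129.1]
tool_rot: [[1.0, 0.003, 0.001], [0.003, -1.0, 0.0], [0.001, -0.0, -1.0]]
force: [0.1, -0.0, 0.1]
grip_width: 50.0
grasp_force: 0.0
units [-0.491 -0.454  1.382] tcp [475.8  31.7 129.1] f [ 0.1 -0.   0.1] w 50.0 gf 0.0 t 11.95
[(array([330.2, 238.4]), 153), (array([368.3, 241.5]), 167)]
[(array([449.2, 191.7]), 136), (array([447.9, 214.1]), 139), (array([445. , 258.2]), 146)]
```

View pics/side3.png

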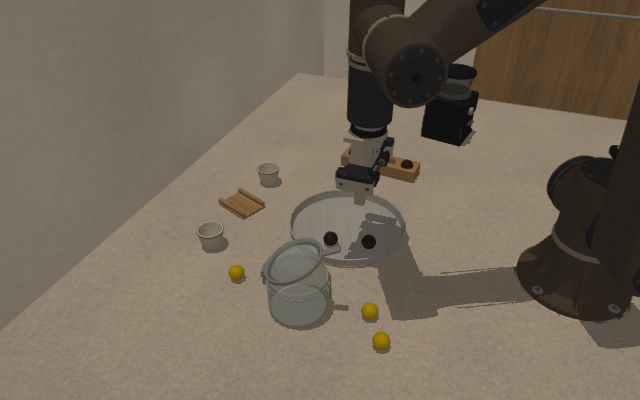

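The top view detects both newly placed balls in their pockets, at (449,192) and (448,214). In the side view two balls remain on the tray, at (330,238) and (368,241).

```bash
python3 -m handwheel '[{"travel":[-0.49,-0.45,0.4],"roll":0,"claw":50},{"travel":[0,0,0.8],"roll":0,"claw":50},{"travel":[0,0,0.8],"roll":0,"claw":50},{"travel":[0,0,0.38],"roll":0,"claw":50},{"travel":[0,0,0],"roll":0,"claw":50},{"travel":[0,0,0],"roll":0,"claw":50},{"travel":[0,0,0],"roll":0,"claw":20},{"travel":[0,0,0],"roll":0,"claw":20},{"travel":[0,0,0],"roll":0,"claw":20},{"travel":[0,0,0],"roll":0,"claw":20}]'
python3 -m handwheel '[{"travel":[0,0,-0.3],"roll":0,"claw":20},{"travel":[0,0,-0.6],"roll":0,"claw":20},{"travel":[0,0,-0.8],"roll":0,"claw":20},{"travel":[0,0,0],"roll":0,"claw":20}]'
python3 -c "
from h import *
go(492.5,-304,90)"
```

```text
time: 13.05
tcp_pos: [452.1, 53.3, 10.4]
tool_rot: [[1.0, 0.001, 0.002], [0.001, -1.0, 0.001], [0.002, -0.001, -1.0]]
force: [0.1, -0.7, 3.4]
grip_width: 32.2
grasp_force: 30.0
time: 13.45
tcp_pos: [454.4, 54.5, 99.4]
tool_rot: [[1.0, 0.002, 0.008], [0.002, -1.0, 0.004], [0.008, -0.004, -1.0]]
force: [1.0, 0.6, 0.4]
grip_width: 32.0
grasp_force: 30.0
units [0.749 7.171 0.169] tcp [454.4  54.5  99.4] f [1.  0.6 0.4] w 32.0 gf 30.0 t 13.45
```

```bash
python3 -m handwheel '[{"travel":[0.05,0.4,0],"roll":0,"claw":20},{"travel":[0.08,0.75,0],"roll":0,"claw":20},{"travel":[0.1,0.9,0],"roll":0,"claw":20},{"travel":[0.1,0.9,0],"roll":0,"claw":20},{"travel":[0.1,0.9,0],"roll":0,"claw":20},{"travel":[0.1,0.9,0],"roll":0,"claw":20},{"travel":[0.1,0.9,0],"roll":0,"claw":20},{"travel":[0.08,0.8,0],"roll":0,"claw":20},{"travel":[0.04,0.5,0],"roll":0,"claw":20},{"travel":[0,0.22,0],"roll":0,"claw":20},{"travel":[0,0,0],"roll":0,"claw":20},{"travel":[0,0,0],"roll":0,"claw":20}]'
python3 -c "
from h import *
go(492.5,-304,38)"
```

```text
time: 14.65
tcp_pos: [488.7, -304.9, 94.4]
tool_rot: [[1.0, 0.0, -0.0], [0.0, -1.0, 0.0], [-0.0, -0.0, -1.0]]
force: [-0.9, 0.2, -0.5]
grip_width: 32.0
grasp_force: 30.0
units [ 0.077 -0.017  1.128] tcp [ 488.7 -304.9   94.4] f [-0.9  0.2 -0.5] w 32.0 gf 30.0 t 14.65
```

```bash
python3 -m handwheel '[{"travel":[0.07,-0.02,0.4],"roll":0,"claw":20},{"travel":[0,0,0.45],"roll":0,"claw":20},{"travel":[0,0,0.28],"roll":0,"claw":20},{"travel":[0,0,0],"roll":0,"claw":20},{"travel":[0,0,0],"roll":0,"claw":20}]'
python3 -m handwheel '[{"travel":[0,0,0],"roll":0,"claw":36},{"travel":[0,0,0],"roll":0,"claw":42},{"travel":[0,0,0],"roll":0,"claw":46},{"travel":[0,0,0],"roll":0,"claw":46},{"travel":[0,0,-0.4],"roll":0,"claw":50},{"travel":[0,0,-0.8],"roll":0,"claw":50},{"travel":[0,0,-0.9],"roll":0,"claw":50},{"travel":[0,-0.5,-0.8],"roll":0,"claw":50},{"travel":[-0.05,-0.8,-0.5],"roll":0,"claw":50},{"travel":[-0.05,-0.9,-0.4],"roll":0,"claw":50},{"travel":[-0.05,-0.95,0],"roll":0,"claw":50},{"travel":[-0.05,-0.95,0],"roll":0,"claw":50}]'
python3 -m handwheel '[{"travel":[-0.1,-0.95,0],"roll":0,"claw":50},{"travel":[-0.1,-0.95,0],"roll":0,"claw":50},{"travel":[-0.1,-0.95,0],"roll":0,"claw":50},{"travel":[-0.1,-0.95,0],"roll":0,"claw":50},{"travel":[-0.1,-0.95,0],"roll":0,"claw":50},{"travel":[0,0,0],"roll":0,"claw":50},{"travel":[0,0,0],"roll":0,"claw":50}]'
python3 -c "
from h import *
go(467.3,266.4,220)
t=cam('top');print(blobs(t[0],60,(430,175,465,275)))"
```

```text
time: 15.15
tcp_pos: [492.9, -303.6, 38.5]
tool_rot: [[1.0, 0.002, -0.0], [0.002, -1.0, -0.0], [-0.0, 0.0, -1.0]]
force: [0.3, 0.0, -0.3]
grip_width: 32.7
grasp_force: 30.0
time: 16.35
tcp_pos: [482.3, -98.0, 229.2]
tool_rot: [[1.0, -0.001, 0.002], [-0.001, -1.0, 0.001], [0.002, -0.001, -1.0]]
force: [1.3, -0.0, -0.5]
grip_width: 50.0
grasp_force: 0.0
time: 17.05
tcp_pos: [457.0, 139.1, 228.1]
tool_rot: [[1.0, 0.003, -0.0], [0.003, -1.0, -0.0], [-0.0, 0.0, -1.0]]
force: [0.4, -0.5, 0.1]
grip_width: 50.0
grasp_force: 0.0
units [ 0.214 -2.546  0.161] tcp [457.  139.1 228.1] f [ 0.4 -0.5  0.1] w 50.0 gf 0.0 t 17.05
[(array([449.1, 191.7]), 138), (array([447.8, 214.1]), 144), (array([446.5, 236. ]), 141), (array([445. , 258.3]), 145)]
```

All four pockets are filled. Next is the lid.

```bash
python3 -m handwheel '[{"travel":[0.05,-0.8,0],"roll":0,"claw":40},{"travel":[0.1,-0.9,0],"roll":0,"claw":40},{"travel":[0.06,-0.84,0],"roll":0,"claw":40},{"travel":[0,0,0],"roll":-1,"claw":40},{"travel":[0,0,0],"roll":-1,"claw":40},{"travel":[0,0,0],"roll":-0.43,"claw":40},{"travel":[0,0,0],"roll":0,"claw":40},{"travel":[0,0,0],"roll":0,"claw":40}]'
python3 -c "
from h import *
go(467.3,266.4,145)
s=cam('side');t=cam('top')
im=np.hstack([cv2.resize(t[0][185:285,150:250],(400,400)),cv2.resize(s[0][180:300,240:360],(400,400))]);cv2.imwrite('pics/tab.png',im[:,:,::-1])
for p in((467.3,266.4,159),(454.8,262.4,164.6)):print(proj(t,p),proj(s,p))"
```

```text
time: 17.9
tcp_pos: [468.3, 263.9, 228.1]
tool_rot: [[0.969, 0.249, -0.0], [0.249, -0.969, -0.0], [-0.0, 0.0, -1.0]]
force: [-0.5, 0.5, -0.9]
grip_width: 40.2
grasp_force: 0.0
units [-0.006 -0.053  1.662] tcp [468.3 263.9 228.1] f [-0.5  0.5 -0.9] w 40.2 gf 0.0 t 17.9
[197.92667233 245.8540083 ] [333.14732027 250.3962017 ]
[198.99183987 251.71328376] [340.31812769 248.33798528]
```

View pics/tab.png

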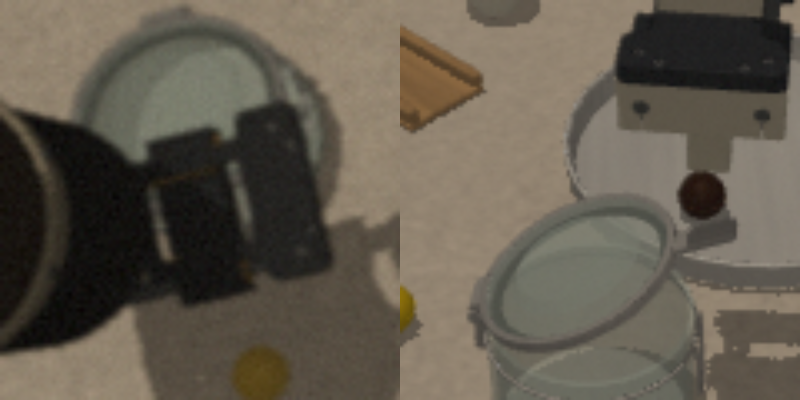

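The side crop shows the fingers directly above the lid tab at about (712,235), with the remaining ball visible behind at (702,195). I descend and grip the tab.

```bash
python3 -m handwheel '[{"travel":[0,-0.05,0.5],"roll":0,"claw":40},{"travel":[0,0,0.7],"roll":0,"claw":40},{"travel":[0,0,0.4],"roll":0,"claw":40},{"travel":[0,0,0],"roll":0,"claw":40},{"travel":[0,0,0],"roll":0,"claw":40}]'
python3 -m handwheel '[{"travel":[0,0,0],"roll":0,"claw":24},{"travel":[0,0,0],"roll":0,"claw":20},{"travel":[0,0,0],"roll":0,"claw":19},{"travel":[0,0,0],"roll":0,"claw":18},{"travel":[0,0,0],"roll":0,"claw":17}]'
python3 -c "
from h import *
go(467.3,266.4,145)"
```

```text
time: 18.5
tcp_pos: [467.6, 267.4, 148.6]
tool_rot: [[0.968, 0.252, 0.0], [0.252, -0.968, -0.0], [0.0, 0.0, -1.0]]
force: [0.0, 0.5, 0.5]
grip_width: 39.8
grasp_force: 0.0
time: 19.0
tcp_pos: [467.9, 265.0, 148.5]
tool_rot: [[0.968, 0.252, 0.001], [0.252, -0.968, -0.004], [-0.0, 0.004, -1.0]]
force: [8.4, -12.0, -1.5]
grip_width: 17.4
grasp_force: 6.6
units [-0.005 -0.03   0.07 ] tcp [467.9 265.  148.5] f [  8.4 -12.   -1.5] w 17.4 gf 6.6 t 19.0
```

```bash
python3 -m handwheel '[{"travel":[0,0.06,0.03],"roll":0,"claw":19},{"travel":[0,0,0],"roll":0,"claw":10},{"travel":[0,0,0],"roll":0,"claw":10},{"travel":[0,0,0],"roll":0,"claw":10}]'
python3 - <<'E'
from h import *
go(467.3,266.4,145)
s=state();xj=s["tool_rot"][:,0];h=np.array([599,300.7,96]);p=s["tcp_pos"]+[0,0,14]-h
a=-p@xj; r=np.hypot(a,p[2]);th=np.arctan2(p[2],a);print("horiz",a,"z",p[2],"r",r,"th",th)
q=lambda t:np.array([-r*np.cos(t),r*np.sin(t)])
ts=np.linspace(th,1.72,13);P=np.array([q(t) for t in ts]);d=np.diff(P,axis=0)/50
print(np.c_[d[:,0],-d[:,1]].round(2).tolist())
E
```

```text
time: 19.4
tcp_pos: [468.0, 264.0, 146.7]
tool_rot: [[0.968, 0.252, 0.0], [0.252, -0.968, -0.001], [-0.0, 0.001, -1.0]]
force: [3.2, -5.4, -0.5]
grip_width: 15.2
grasp_force: 30.0
units [-0.002 -0.051  0.034] tcp [468.  264.  146.7] f [ 3.2 -5.4 -0.5] w 15.2 gf 30.0 t 19.4
horiz 136.0328659571523 z 64.71742253947079 r 150.64290690460325 th 0.44405881176920176
[[0.15, -0.28], [0.18, -0.26], [0.21, -0.24], [0.23, -0.22], [0.26, -0.19], [0.27, -0.17], [0.29, -0.14], [0.3, -0.1], [0.31, -0.07], [0.32, -0.04], [0.32, -0.0], [0.32, 0.03]]
```

```bash
python3 -m handwheel '[{"travel":[0.15,0,-0.28],"roll":0,"claw":10},{"travel":[0.18,0,-0.26],"roll":0,"claw":10},{"travel":[0.21,0,-0.24],"roll":0,"claw":10},{"travel":[0.23,0,-0.22],"roll":0,"claw":10},{"travel":[0,0,0],"roll":0,"claw":10}]'
python3 -m handwheel '[{"travel":[0.26,0,-0.19],"roll":0,"claw":10},{"travel":[0.27,0,-0.17],"roll":0,"claw":10},{"travel":[0.29,0,-0.14],"roll":0,"claw":10},{"travel":[0.3,0,-0.1],"roll":0,"claw":10},{"travel":[0,0,0],"roll":0,"claw":10},{"travel":[0,0,0],"roll":0,"claw":10}]'
python3 - <<'E'
from h import *
go(467.3,266.4,145)
s=cam('side');t=cam('top')
im=np.hstack([cv2.resize(t[0][150:270,150:270],(400,400)),cv2.resize(s[0][180:340,220:380],(400,400))]);cv2.imwrite('pics/lift.png',im[:,:,::-1])
E
```

```text
time: 19.9
tcp_pos: [505.5, 274.4, 197.6]
tool_rot: [[0.968, 0.252, -0.0], [0.252, -0.968, -0.0], [-0.0, 0.0, -1.0]]
force: [-5.0, -2.9, 5.4]
grip_width: 15.7
grasp_force: 30.0
time: 20.5
tcp_pos: [559.6, 289.5, 227.2]
tool_rot: [[0.968, 0.252, 0.001], [0.252, -0.968, 0.002], [0.002, -0.001, -1.0]]
force: [-3.7, -0.7, 3.9]
grip_width: 15.4
grasp_force: 30.0
units [-1.905 -0.016  1.64 ] tcp [559.6 289.5 227.2] f [-3.7 -0.7  3.9] w 15.4 gf 30.0 t 20.5
```

View pics/lift.png

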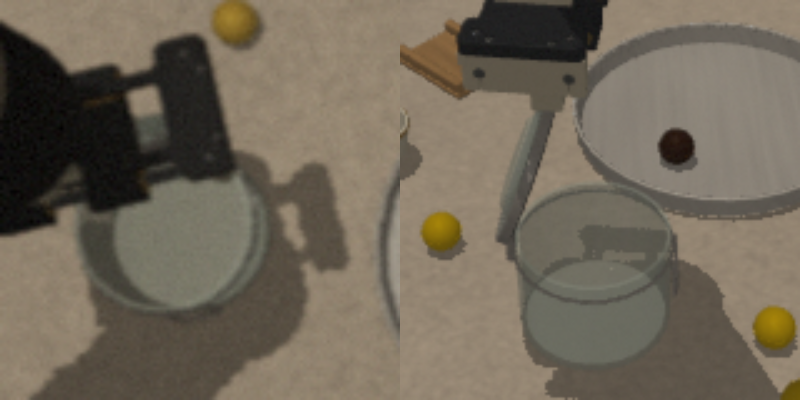

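The lid follows the gripper and is nearly upright; the jar mouth is centred at about (593,243) in the right crop. I continue past upright.

```bash
python3 -m handwheel '[{"travel":[0.31,0,-0.07],"roll":0,"claw":10},{"travel":[0.32,0,-0.04],"roll":0,"claw":10},{"travel":[0.32,0,0],"roll":0,"claw":10},{"travel":[0.32,0,0.03],"roll":0,"claw":10},{"travel":[0.12,0,0.02],"roll":0,"claw":10},{"travel":[0,0,0],"roll":0,"claw":10},{"travel":[0,0,0],"roll":0,"claw":10}]'
python3 - <<'E'
from h import *
go(620,306,230)
s=cam('side');print(plane(s,(297.4,277.3),95), [proj(s,(534+dx,285+dy,95)) for dx,dy in((0,0),(61,0),(-61,0),(0,61),(0,-61))])
E
```

```text
time: 21.3
tcp_pos: [627.6, 308.6, 231.0]
tool_rot: [[0.967, 0.253, 0.004], [0.253, -0.967, 0.004], [0.005, -0.003, -1.0]]
force: [-2.1, 6.3, 6.2]
grip_width: 15.5
grasp_force: 30.0
units [-0.16   0.011  0.019] tcp [627.6 308.6 231. ] f [-2.1  6.3  6.2] w 15.5 gf 30.0 t 21.3
[528.66650853 294.48358304  95.        ] [array([296.75015967, 273.40449014]), array([268.12079445, 265.79776916]), array([326.37117849, 281.27468997]), array([283.87935308, 294.94671049]), array([308.40656704, 253.8948429 ])]
```

```bash
python3 -m handwheel '[{"travel":[0,0,0],"roll":0,"claw":30},{"travel":[0,0,0],"roll":0,"claw":40},{"travel":[0,0,0],"roll":0,"claw":40},{"travel":[0,0,-0.5],"roll":0,"claw":40},{"travel":[0,0,-0.8],"roll":0,"claw":50},{"travel":[-0.1,0.5,-0.5],"roll":0,"claw":50},{"travel":[-0.2,0.9,0],"roll":0,"claw":50},{"travel":[-0.2,0.9,0],"roll":0,"claw":50},{"travel":[-0.2,0.9,0],"roll":0,"claw":50},{"travel":[-0.1,0.9,0],"roll":0,"claw":50},{"travel":[0,0,0],"roll":0,"claw":50},{"travel":[0,0,0],"roll":0,"claw":50}]'
python3 - <<'E'
from h import *
go(538.5,74.5,60)
s=cam('side');t=cam('top');print(blobs(s[0],60,(285,190,425,265)))
im=np.hstack([cv2.resize(t[0][150:270,150:270],(400,400)),cv2.resize(s[0][180:340,220:380],(400,400))]);cv2.imwrite('pics/open.png',im[:,:,::-1])
E
```

```text
time: 22.55
tcp_pos: [639.6, 96.0, 319.4]
tool_rot: [[0.968, 0.25, -0.0], [0.25, -0.968, -0.0], [-0.0, 0.0, -1.0]]
force: [0.4, 0.4, 0.7]
grip_width: 50.1
grasp_force: 0.0
units [-2.063 -0.089  5.188] tcp [639.6  96.  319.4] f [0.4 0.4 0.7] w 50.1 gf 0.0 t 22.55
[(array([330.2, 238.1]), 170)]
```

View pics/open.png

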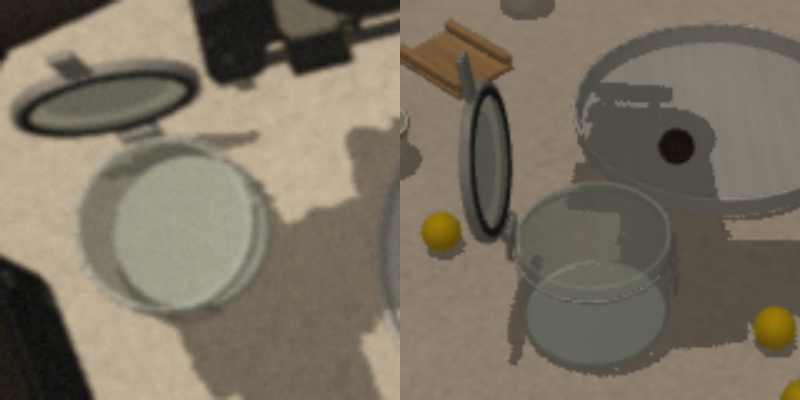

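The lid stands open and leaning back. In the left crop the jar rim is centred at about (166,224) and the inner floor at about (183,230).

Run:
```python
from h import *
t=cam("top")
print(plane(t,(199.7,217.0),95),plane(t,(204.7,218.8),8))
for z,c,r in((95,(533,287),61),(8,(533,287),57)):
    P=np.array([proj(t,(c[0]+r*np.cos(a),c[1]+r*np.sin(a),z)) for a in np.linspace(0,6.28,40)]);P=(P-150)*3.333;print(z,P.min(0),P.max(0))
```

```text
[534.0282988  279.92872155  95.        ] [535.96200107 288.49376279   8.        ]
95 [ 66.08113843 136.85008392] [244.07380992 313.54259134]
8 [107.0083643  157.03477543] [261.10972993 310.15602123]
```

```bash
python3 -m handwheel '[{"travel":[-0.5,0,0.8],"roll":0,"claw":50},{"travel":[-0.5,0,0.8],"roll":0,"claw":50},{"travel":[-0.6,0,0.75],"roll":0,"claw":50},{"travel":[-0.46,-0.09,0.8],"roll":0,"claw":50},{"travel":[0,0,1],"roll":0,"claw":50},{"travel":[0,0,0.7],"roll":0,"claw":50},{"travel":[0,0,0],"roll":0,"claw":50},{"travel":[0,0,0],"roll":0,"claw":50}]'
python3 -c "
from h import *
s=cam('side');print(blobs(s[0],60,(285,190,425,265)));go(538.5,74.5,17)"
```

```text
time: 23.5
tcp_pos: [539.2, 76.7, 77.5]
tool_rot: [[0.967, 0.254, -0.001], [0.254, -0.967, -0.001], [-0.001, 0.001, -1.0]]
force: [0.4, 0.4, 1.0]
grip_width: 50.3
grasp_force: 0.0
[(array([330.3, 238.2]), 159)]
units [-0.046  0.038  1.232] tcp [540.1  76.9  78.6] f [0.6 0.1 1.5] w 50.1 gf 0.0 t 23.55
```

```bash
python3 -m handwheel '[{"travel":[-0.03,0.04,0.4],"roll":0,"claw":50},{"travel":[0,0,0.5],"roll":0,"claw":50},{"travel":[0,0,0.32],"roll":0,"claw":50},{"travel":[0,0,0],"roll":0,"claw":50},{"travel":[0,0,0],"roll":0,"claw":50}]'
python3 -c "
from h import *
go(538.5,74.5,17)"
```

```text
time: 24.05
tcp_pos: [539.3, 74.2, 17.9]
tool_rot: [[0.968, 0.253, 0.002], [0.253, -0.968, 0.001], [0.003, -0.0, -1.0]]
force: [-0.1, 0.2, 0.0]
grip_width: 49.5
grasp_force: 0.0
units [-0.015 -0.009  0.017] tcp [539.3  74.2  17.9] f [-0.1  0.2  0. ] w 49.5 gf 0.0 t 24.05
```

```bash
python3 -m handwheel '[{"travel":[-0.015,0,0.02],"roll":0,"claw":50},{"travel":[0,0,0],"roll":0,"claw":20},{"travel":[0,0,0],"roll":0,"claw":20},{"travel":[0,0,0],"roll":0,"claw":20},{"travel":[0,0,0],"roll":0,"claw":20},{"travel":[0,0,-0.2],"roll":0,"claw":20},{"travel":[0,0,-0.4],"roll":0,"claw":20},{"travel":[0,0,-0.7],"roll":0,"claw":20},{"travel":[0,0,-0.7],"roll":0,"claw":20},{"travel":[0,0,-0.7],"roll":0,"claw":20},{"travel":[0,0,0],"roll":0,"claw":20},{"travel":[0,0,0],"roll":0,"claw":20}]'
python3 -c "
from h import *
go(535,283,150);s=cam('side');c=s[0];print(blobs(c,60,(285,150,425,265)));cv2.imwrite('pics/last.png',cv2.resize(c[120:280,260:420,::-1],(500,500)))"
```

```text
time: 25.25
tcp_pos: [537.4, 73.5, 151.5]
tool_rot: [[0.968, 0.252, 0.002], [0.252, -0.968, 0.001], [0.002, -0.001, -1.0]]
force: [0.0, -0.8, -1.4]
grip_width: 32.2
grasp_force: 30.0
units [ 1.008 -4.066  0.035] tcp [537.4  73.5 151.5] f [ 0.  -0.8 -1.4] w 32.2 gf 30.0 t 25.25
[(array([371.6, 155.7]), 76), (array([388.7, 159.7]), 78), (array([406.6, 164. ]), 83)]
```

View pics/last.png

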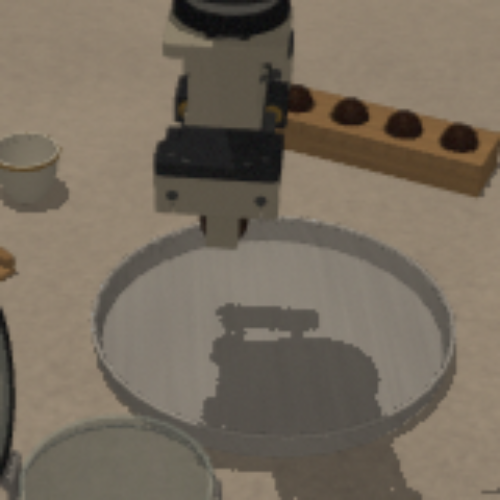

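The ball is held between the fingertips at about (225,222) in the crop, the tray is empty, and the rack is full. I move over the jar.

```bash
python3 -m handwheel '[{"travel":[0.1,-0.35,0],"roll":0,"claw":20},{"travel":[0.18,-0.7,0],"roll":0,"claw":20},{"travel":[0.2,-0.8,0],"roll":0,"claw":20},{"travel":[0.2,-0.8,0],"roll":0,"claw":20},{"travel":[0.18,-0.75,0],"roll":0,"claw":20},{"travel":[0.1,-0.45,0],"roll":0,"claw":20},{"travel":[0.05,-0.22,0],"roll":0,"claw":20},{"travel":[0,0,0],"roll":0,"claw":20},{"travel":[0,0,0],"roll":0,"claw":20}]'
python3 -m handwheel '[{"travel":[0,0,0.4],"roll":0,"claw":20},{"travel":[0,0,0.4],"roll":0,"claw":20},{"travel":[0,0,0.4],"roll":0,"claw":20},{"travel":[0,0,0.3],"roll":0,"claw":20},{"travel":[0,0,0],"roll":0,"claw":20},{"travel":[0,0,0],"roll":0,"claw":20}]'
python3 - <<'E'
from h import *
go(535,283,40)
s=cam('side');t=cam('top')
im=np.hstack([cv2.resize(t[0][150:270,150:270],(400,400)),cv2.resize(s[0][180:340,220:380],(400,400))]);cv2.imwrite('pics/injar.png',im[:,:,::-1])
E
```

```text
time: 26.2
tcp_pos: [534.2, 282.2, 149.2]
tool_rot: [[0.968, 0.252, -0.001], [0.252, -0.968, -0.001], [-0.002, 0.001, -1.0]]
force: [-0.4, -0.1, -0.6]
grip_width: 32.4
grasp_force: 30.0
time: 26.8
tcp_pos: [534.9, 282.0, 75.3]
tool_rot: [[0.968, 0.251, -0.0], [0.251, -0.968, -0.001], [-0.0, 0.0, -1.0]]
force: [-0.6, -0.3, -0.6]
grip_width: 32.3
grasp_force: 30.0
units [ 0.007 -0.02   0.706] tcp [534.9 282.   75.3] f [-0.6 -0.3 -0.6] w 32.3 gf 30.0 t 26.8
```

View pics/injar.png

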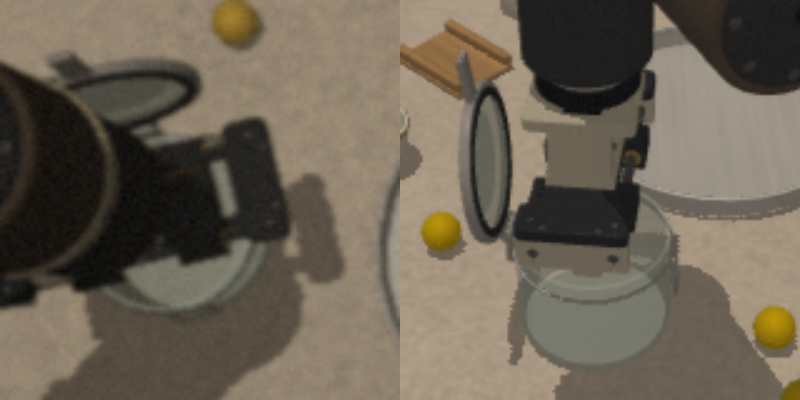

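The fingers are inside the jar mouth and the gripper body is close to the hinge side at (150,140) in the left crop. I shift 7 mm away from the hinge and lower slowly while watching force.

```bash
python3 -m handwheel '[{"travel":[-0.15,0,0.2],"roll":0,"claw":20},{"travel":[0,0,0.25],"roll":0,"claw":20},{"travel":[0,0,0.2],"roll":0,"claw":20},{"travel":[0,0,0],"roll":0,"claw":20},{"travel":[0,0,0],"roll":0,"claw":20}]'
python3 -m handwheel '[{"travel":[0,0,0.06],"roll":0,"claw":20},{"travel":[0,0,0],"roll":0,"claw":20},{"travel":[0,0,0.04],"roll":0,"claw":20},{"travel":[0,0,0],"roll":0,"claw":20},{"travel":[0,0,0],"roll":0,"claw":20}]'
```

```text
time: 27.4
tcp_pos: [527.4, 281.0, 42.0]
tool_rot: [[0.968, 0.252, -0.001], [0.252, -0.968, -0.001], [-0.001, 0.001, -1.0]]
force: [0.4, 1.7, 0.7]
grip_width: 32.3
grasp_force: 30.0
time: 27.9
tcp_pos: [527.5, 281.1, 37.6]
tool_rot: [[0.968, 0.252, 0.0], [0.252, -0.968, 0.0], [0.0, -0.0, -1.0]]
force: [-1.0, 0.7, 0.1]
grip_width: 32.5
grasp_force: 30.0
```

```bash
python3 -m handwheel '[{"travel":[0,0,0.04],"roll":0,"claw":20},{"travel":[0,0,0],"roll":0,"claw":20},{"travel":[0,0,0.04],"roll":0,"claw":20},{"travel":[0,0,0],"roll":0,"claw":20},{"travel":[0,0,0],"roll":0,"claw":20}]'
python3 -m handwheel '[{"travel":[0,0,0.02],"roll":0,"claw":20},{"travel":[0,0,0],"roll":0,"claw":20},{"travel":[0,0,0.02],"roll":0,"claw":20},{"travel":[0,0,0],"roll":0,"claw":20},{"travel":[0,0,0],"roll":0,"claw":20}]'
```

```text
time: 28.4
tcp_pos: [527.4, 281.0, 33.5]
tool_rot: [[0.968, 0.252, -0.0], [0.252, -0.968, -0.0], [-0.0, 0.0, -1.0]]
force: [-0.1, 0.1, 1.0]
grip_width: 32.3
grasp_force: 30.0
time: 28.9
tcp_pos: [527.4, 281.1, 31.5]
tool_rot: [[0.968, 0.252, -0.0], [0.252, -0.968, -0.0], [-0.0, 0.0, -1.0]]
force: [-1.1, -0.4, -0.6]
grip_width: 32.5
grasp_force: 30.0
```

```bash
python3 -m handwheel '[{"travel":[0,0,0.02],"roll":0,"claw":20},{"travel":[0,0,0],"roll":0,"claw":20},{"travel":[0,0,0],"roll":0,"claw":20}]'
python3 -m handwheel '[{"travel":[0,0,0.02],"roll":0,"claw":20},{"travel":[0,0,0],"roll":0,"claw":20},{"travel":[0,0,0],"roll":0,"claw":20}]'
```

```text
time: 29.2
tcp_pos: [527.4, 281.1, 30.5]
tool_rot: [[0.968, 0.252, -0.0], [0.252, -0.968, -0.0], [-0.0, 0.0, -1.0]]
force: [-1.3, 0.5, -0.0]
grip_width: 32.5
grasp_force: 30.0
time: 29.5
tcp_pos: [527.4, 281.1, 29.5]
tool_rot: [[0.968, 0.252, -0.0], [0.252, -0.968, -0.0], [-0.0, 0.0, -1.0]]
force: [0.2, -0.1, 0.2]
grip_width: 32.9
grasp_force: 30.0
```

```bash
python3 -m handwheel '[{"travel":[0,0,0.02],"roll":0,"claw":20},{"travel":[0,0,0],"roll":0,"claw":20},{"travel":[0,0,0],"roll":0,"claw":20}]'
python3 -m handwheel '[{"travel":[0,0,0.02],"roll":0,"claw":20},{"travel":[0,0,0],"roll":0,"claw":20},{"travel":[0,0,0],"roll":0,"claw":20}]'
```

```text
time: 29.8
tcp_pos: [527.4, 281.1, 28.5]
tool_rot: [[0.968, 0.252, -0.0], [0.252, -0.968, -0.0], [-0.0, 0.0, -1.0]]
force: [-0.6, -0.1, 0.4]
grip_width: 32.4
grasp_force: 30.0
time: 30.1
tcp_pos: [527.4, 281.1, 27.5]
tool_rot: [[0.968, 0.252, -0.0], [0.252, -0.968, -0.0], [-0.0, 0.0, -1.0]]
force: [-0.1, 0.4, -0.2]
grip_width: 32.2
grasp_force: 30.0
```

```bash
python3 -m handwheel '[{"travel":[0,0,0.02],"roll":0,"claw":20},{"travel":[0,0,0],"roll":0,"claw":20},{"travel":[0,0,0],"roll":0,"claw":20}]'
python3 -m handwheel '[{"travel":[0,0,0.02],"roll":0,"claw":20},{"travel":[0,0,0],"roll":0,"claw":20},{"travel":[0,0,0],"roll":0,"claw":20}]'
```

```text
time: 30.4
tcp_pos: [527.4, 281.1, 26.5]
tool_rot: [[0.968, 0.252, -0.0], [0.252, -0.968, -0.0], [-0.0, 0.0, -1.0]]
force: [-0.4, -0.1, -0.1]
grip_width: 32.6
grasp_force: 30.0
time: 30.7
tcp_pos: [527.5, 281.1, 25.5]
tool_rot: [[0.968, 0.252, -0.0], [0.252, -0.968, -0.0], [-0.0, 0.0, -1.0]]
force: [0.8, -0.5, 0.5]
grip_width: 32.7
grasp_force: 30.0
```

```bash
python3 -c "
from h import *
s=cam('side');go(535,283,24);cv2.imwrite('pics/deep.png',cv2.resize(s[0][220:340,240:360,::-1],(600,600)))"
```

```text
units [0.156 0.001 0.031] tcp [527.4 281.1  25.5] f [-0.9 -0.1  0.4] w 32.5 gf 30.0 t 30.75
```

View pics/deep.png

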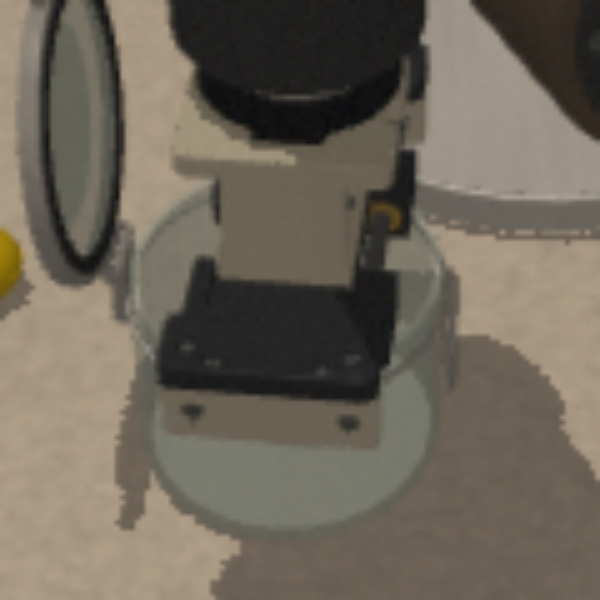

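The body sits just over the near rim at about (270,400) in the crop, with no contact force. The ball is about 3 mm off the floor.

```bash
python3 -m handwheel '[{"travel":[0,0,0.02],"roll":0,"claw":20},{"travel":[0,0,0],"roll":0,"claw":20},{"travel":[0,0,0],"roll":0,"claw":20}]'
python3 -m handwheel '[{"travel":[0,0,0.02],"roll":0,"claw":20},{"travel":[0,0,0],"roll":0,"claw":20},{"travel":[0,0,0],"roll":0,"claw":20}]'
```

```text
time: 31.05
tcp_pos: [527.5, 281.1, 25.5]
tool_rot: [[0.968, 0.252, 0.0], [0.252, -0.968, 0.0], [0.0, -0.0, -1.0]]
force: [-2.6, -0.6, 8.3]
grip_width: 32.5
grasp_force: 34.0
time: 31.35
tcp_pos: [527.6, 281.2, 25.4]
tool_rot: [[0.968, 0.252, 0.001], [0.252, -0.968, 0.0], [0.001, -0.0, -1.0]]
force: [-6.1, -2.5, 16.7]
grip_width: 32.1
grasp_force: 38.2
```

Contact is felt. I back off 1.5 mm and release.

```bash
python3 -m handwheel '[{"travel":[0,0,-0.03],"roll":0,"claw":20},{"travel":[0,0,0],"roll":0,"claw":30},{"travel":[0,0,0],"roll":0,"claw":36},{"travel":[0,0,0],"roll":0,"claw":40},{"travel":[0,0,0],"roll":0,"claw":44},{"travel":[0,0,0],"roll":0,"claw":44}]'
python3 -m handwheel '[{"travel":[0,0,-0.2],"roll":0,"claw":44},{"travel":[0,0,-0.5],"roll":0,"claw":44},{"travel":[0,0,-0.8],"roll":0,"claw":44},{"travel":[0,0,-0.9],"roll":0,"claw":44},{"travel":[0,0,-0.9],"roll":0,"claw":44},{"travel":[0,0,-0.9],"roll":0,"claw":40},{"travel":[0,0,-0.9],"roll":0,"claw":40},{"travel":[0,0,-0.8],"roll":0,"claw":40},{"travel":[0,0,0],"roll":0,"claw":40},{"travel":[0,0,0],"roll":0,"claw":40}]'
python3 - <<'E'
from h import *
go(627.6,308.6,290)
s=cam('side');print(blobs(s[0],60,(255,240,345,330)))
print(blobs(s[0],60,(285,140,425,190)),plane(s,(298,305),25))
E
```

```text
time: 31.95
tcp_pos: [528.0, 281.2, 25.5]
tool_rot: [[0.968, 0.252, 0.001], [0.252, -0.968, 0.0], [0.001, 0.0, -1.0]]
force: [-0.1, -0.8, 6.4]
grip_width: 41.6
grasp_force: 26.7
time: 32.95
tcp_pos: [527.5, 281.3, 320.7]
tool_rot: [[0.968, 0.252, 0.001], [0.252, -0.968, 0.002], [0.001, -0.001, -1.0]]
force: [-0.8, 0.4, -0.7]
grip_width: 40.2
grasp_force: 0.0
units [ 2.074 -0.022  0.616] tcp [527.5 281.3 320.7] f [-0.8  0.4 -0.7] w 40.2 gf 0.0 t 32.95
[(array([260.8, 261.2]), 89), (array([299.9, 292.2]), 35), (array([302. , 303.3]), 41)]
[(array([302.4, 145.2]), 397), (array([354.1, 151.4]), 79), (array([371.6, 155.7]), 77), (array([388.7, 159.8]), 79), (array([406.6, 164. ]), 83)] [526.64338549 300.03606976  25.        ]
```

The ball shows in the jar (side-view blobs around (301,298)) and all four rack pockets are full. Next I close the lid.

```bash
python3 -m handwheel '[{"travel":[0.5,0,0],"roll":0,"claw":40},{"travel":[0.8,0,0],"roll":0,"claw":40},{"travel":[0.6,0,0],"roll":0,"claw":40},{"travel":[0.17,-0.02,0],"roll":0,"claw":40},{"travel":[0,0,0],"roll":0,"claw":40},{"travel":[0,0,0.6],"roll":0,"claw":40},{"travel":[0,0,0.6],"roll":0,"claw":40},{"travel":[0,0,0.5],"roll":0,"claw":40},{"travel":[0,0,0],"roll":0,"claw":40},{"travel":[0,0,0],"roll":0,"claw":40}]'
python3 -c "
from h import *
go(627.6,308.6,232)"
```

```text
time: 34.0
tcp_pos: [626.8, 308.0, 235.7]
tool_rot: [[0.968, 0.253, 0.0], [0.253, -0.968, -0.001], [-0.0, 0.001, -1.0]]
force: [0.6, 0.4, 0.3]
grip_width: 39.8
grasp_force: 0.0
units [ 0.018 -0.008  0.075] tcp [626.8 308.  235.7] f [0.6 0.4 0.3] w 39.8 gf 0.0 t 34.0
```

```bash
python3 -m handwheel '[{"travel":[0.02,0,0.06],"roll":0,"claw":30},{"travel":[0,0,0],"roll":0,"claw":22},{"travel":[0,0,0],"roll":0,"claw":18},{"travel":[0,0,0],"roll":0,"claw":10},{"travel":[0,0,0],"roll":0,"claw":10},{"travel":[0,0,0],"roll":0,"claw":10}]'
python3 - <<'E'
from h import *
go(627.6,308.6,232)
s=state();xj=s["tool_rot"][:,0];h=np.array([599,300.7,96]);p=s["tcp_pos"]+[0,0,14]-h
a=-p@xj; r=np.hypot(a,p[2]);th=np.arctan2(p[2],a);print("horiz",a,"z",p[2],"r",r,"th",th)
q=lambda t:np.array([-r*np.cos(t),r*np.sin(t)])
ts=np.linspace(th,0.04,18);P=np.array([q(t) for t in ts]);d=np.diff(P,axis=0)/50
print(np.c_[d[:,0],-d[:,1]].round(2).tolist(),P[-1])
E
```

```text
time: 34.6
tcp_pos: [628.5, 308.9, 232.8]
tool_rot: [[0.968, 0.252, 0.001], [0.252, -0.968, 0.001], [0.001, -0.001, -1.0]]
force: [-0.3, 1.8, 4.1]
grip_width: 15.2
grasp_force: 30.0
units [-0.02   0.001  0.015] tcp [628.5 308.9 232.8] f [-0.3  1.8  4.1] w 15.2 gf 30.0 t 34.6
horiz -30.8396124853484 z 150.75098195719494 r 153.87313040068096 th 1.772585313049029
[[-0.31, -0.05], [-0.31, -0.02], [-0.31, 0.02], [-0.31, 0.05], [-0.3, 0.08], [-0.29, 0.11], [-0.28, 0.14], [-0.27, 0.17], [-0.25, 0.19], [-0.23, 0.22], [-0.2, 0.24], [-0.18, 0.26], [-0.15, 0.28], [-0.12, 0.29], [-0.09, 0.3], [-0.06, 0.31], [-0.03, 0.31]] [-153.75004831    6.15328403]
```

```bash
python3 -m handwheel '[{"travel":[-0.31,0,-0.05],"roll":0,"claw":10},{"travel":[-0.31,0,-0.02],"roll":0,"claw":10},{"travel":[-0.31,0,0.02],"roll":0,"claw":10},{"travel":[-0.31,0,0.05],"roll":0,"claw":10},{"travel":[-0.3,0,0.08],"roll":0,"claw":10},{"travel":[-0.29,0,0.11],"roll":0,"claw":10},{"travel":[0,0,0],"roll":0,"claw":10}]'
python3 -m handwheel '[{"travel":[-0.28,0,0.14],"roll":0,"claw":10},{"travel":[-0.27,0,0.17],"roll":0,"claw":10},{"travel":[-0.25,0,0.19],"roll":0,"claw":10},{"travel":[-0.23,0,0.22],"roll":0,"claw":10},{"travel":[-0.2,0,0.24],"roll":0,"claw":10},{"travel":[-0.18,0,0.26],"roll":0,"claw":10},{"travel":[0,0,0],"roll":0,"claw":10},{"travel":[0,0,0],"roll":0,"claw":10}]'
python3 - <<'E'
from h import *
go(467.3,266.4,145)
s=state();xj=s["tool_rot"][:,0];h=np.array([599,300.7,96]);p=s["tcp_pos"]+[0,0,14]-h
a=-p@xj; r=np.hypot(a,p[2]);th=np.arctan2(p[2],a);print("horiz",a,"z",p[2],"r",r,"th",th)
E
```

```text
time: 35.3
tcp_pos: [538.6, 283.7, 220.6]
tool_rot: [[0.968, 0.252, -0.002], [0.252, -0.968, -0.002], [-0.002, 0.002, -1.0]]
force: [6.6, -2.8, -9.5]
grip_width: 15.4
grasp_force: 30.0
time: 36.1
tcp_pos: [472.9, 265.5, 161.2]
tool_rot: [[0.968, 0.252, 0.002], [0.252, -0.968, -0.004], [0.001, 0.004, -1.0]]
force: [9.8, -7.9, -5.0]
grip_width: 15.3
grasp_force: 30.0
units [-0.103 -0.048  0.323] tcp [472.9 265.5 161.2] f [ 9.8 -7.9 -5. ] w 15.3 gf 30.0 t 36.1
horiz 130.89020220511196 z 79.15953261989284 r 152.96560606193464 th 0.5439254312777407
```

```bash
python3 -m handwheel '[{"travel":[-0.15,0.02,0.28],"roll":0,"claw":10},{"travel":[-0.12,0.02,0.29],"roll":0,"claw":10},{"travel":[-0.09,0.01,0.3],"roll":0,"claw":10},{"travel":[-0.06,0.01,0.31],"roll":0,"claw":10},{"travel":[0,0,0],"roll":0,"claw":10},{"travel":[0,0,0],"roll":0,"claw":10}]'
python3 -m handwheel '[{"travel":[-0.02,0,0.2],"roll":0,"claw":10},{"travel":[0,0,0],"roll":0,"claw":10},{"travel":[0,0,0],"roll":0,"claw":10}]'
```

```text
time: 36.7
tcp_pos: [453.8, 259.8, 102.9]
tool_rot: [[0.967, 0.253, 0.003], [0.253, -0.967, 0.001], [0.003, 0.0, -1.0]]
force: [6.9, -0.9, -1.2]
grip_width: 15.7
grasp_force: 30.0
time: 37.0
tcp_pos: [453.1, 259.7, 93.9]
tool_rot: [[0.967, 0.253, 0.004], [0.253, -0.967, 0.001], [0.004, -0.0, -1.0]]
force: [5.3, -2.9, 6.9]
grip_width: 15.6
grasp_force: 30.0
```

```bash
python3 -m handwheel '[{"travel":[0,0,0.06],"roll":0,"claw":10},{"travel":[0,0,0],"roll":0,"claw":10},{"travel":[0,0,0],"roll":0,"claw":10}]'
python3 -m handwheel '[{"travel":[0,0,0.06],"roll":0,"claw":10},{"travel":[0,0,0],"roll":0,"claw":10},{"travel":[0,0,0],"roll":0,"claw":10}]'
```

```text
time: 37.3
tcp_pos: [453.3, 259.8, 92.8]
tool_rot: [[0.967, 0.254, 0.005], [0.254, -0.967, 0.002], [0.005, -0.0, -1.0]]
force: [-1.8, -5.3, 26.0]
grip_width: 15.9
grasp_force: 30.0
time: 37.6
tcp_pos: [453.6, 259.9, 90.9]
tool_rot: [[0.967, 0.255, 0.006], [0.255, -0.967, 0.002], [0.006, -0.0, -1.0]]
force: [-4.1, -6.4, 35.3]
grip_width: 15.4
grasp_force: 30.0
```

```bash
python3 -m handwheel '[{"travel":[0,0,0],"roll":0,"claw":24},{"travel":[0,0,0],"roll":0,"claw":34},{"travel":[0,0,0],"roll":0,"claw":34},{"travel":[0,0,-0.4],"roll":0,"claw":34},{"travel":[0,0,-0.6],"roll":0,"claw":34},{"travel":[0,0,0],"roll":0,"claw":0},{"travel":[0,0,0],"roll":0,"claw":0},{"travel":[0,0,0],"roll":0,"claw":0},{"travel":[0,0,0],"roll":0,"claw":0}]'
python3 -m handwheel '[{"travel":[0,0,0.3],"roll":0,"claw":0},{"travel":[0,0,0.1],"roll":0,"claw":0},{"travel":[0,0,0],"roll":0,"claw":0},{"travel":[0,0,0],"roll":0,"claw":0}]'
python3 -c "
from h import *
go(453,260,104)"
```

```text
time: 38.5
tcp_pos: [450.5, 258.6, 135.5]
tool_rot: [[0.968, 0.252, -0.001], [0.252, -0.968, -0.001], [-0.002, 0.001, -1.0]]
force: [-0.2, -0.7, -1.1]
grip_width: 7.4
grasp_force: 0.0
time: 38.9
tcp_pos: [451.1, 259.1, 116.5]
tool_rot: [[0.968, 0.252, -0.0], [0.252, -0.968, -0.001], [-0.0, 0.001, -1.0]]
force: [0.0, 0.6, 0.6]
grip_width: 0.5
grasp_force: 0.0
units [ 0.042 -0.009  0.25 ] tcp [451.1 259.1 116.5] f [0.  0.6 0.6] w 0.5 gf 0.0 t 38.9
```

```bash
python3 -m handwheel '[{"travel":[0.03,0,0.16],"roll":0,"claw":0},{"travel":[0,0,0.06],"roll":0,"claw":0},{"travel":[0,0,0],"roll":0,"claw":0},{"travel":[0,0,0],"roll":0,"claw":0}]'
python3 -m handwheel '[{"travel":[0,0,0.05],"roll":0,"claw":0},{"travel":[0,0,0.02],"roll":0,"claw":0},{"travel":[0,0,0],"roll":0,"claw":0},{"travel":[0,0,0],"roll":0,"claw":0}]'
```

```text
time: 39.3
tcp_pos: [452.5, 259.4, 105.5]
tool_rot: [[0.968, 0.252, -0.0], [0.252, -0.968, -0.0], [-0.0, 0.0, -1.0]]
force: [-0.2, 0.4, -0.2]
grip_width: 0.4
grasp_force: 0.0
time: 39.7
tcp_pos: [452.8, 259.8, 103.9]
tool_rot: [[0.968, 0.253, 0.001], [0.253, -0.968, 0.001], [0.002, -0.0, -1.0]]
force: [-6.2, -2.4, 14.6]
grip_width: 0.2
grasp_force: 7.9
```

The tab's top is at 103.9 mm, which matches the nominal 104 mm when shut, under 15 N. I retract and check.

```bash
python3 -m handwheel '[{"travel":[0,0,-0.4],"roll":0,"claw":0},{"travel":[0,0,-0.8],"roll":0,"claw":0},{"travel":[0,0,-0.9],"roll":0,"claw":0},{"travel":[0,0,-0.9],"roll":0,"claw":0},{"travel":[-0.3,0.8,0],"roll":0,"claw":0},{"travel":[-0.2,0.9,0],"roll":0,"claw":0},{"travel":[0,0.95,0],"roll":0,"claw":0},{"travel":[0,0.95,0],"roll":0,"claw":0},{"travel":[0,0.95,0],"roll":0,"claw":0},{"travel":[0,0.9,0],"roll":0,"claw":0},{"travel":[0,0,0],"roll":0,"claw":0},{"travel":[0,0,0],"roll":0,"claw":0}]'
python3 - <<'E'
from h import *
s=cam('side');t=cam('top')
im=np.hstack([cv2.resize(t[0][60:300,150:390],(400,400)),cv2.resize(s[0][130:350,190:410],(400,400))]);cv2.imwrite('pics/final.png',im[:,:,::-1])
print(blobs(t[0],60,(430,175,465,275)))
E
```

```text
time: 40.9
tcp_pos: [496.9, -11.7, 251.9]
tool_rot: [[0.968, 0.249, -0.0], [0.249, -0.968, 0.0], [-0.0, -0.0, -1.0]]
force: [0.2, 0.1, 0.0]
grip_width: 0.4
grasp_force: 0.0
[(array([449.2, 191.7]), 130), (array([447.8, 214.1]), 131), (array([446.4, 236. ]), 136), (array([444.9, 258.2]), 137)]
```

View pics/final.png

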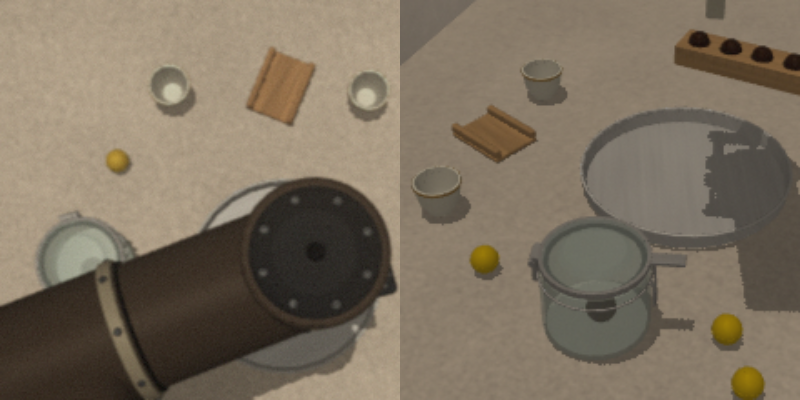

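The final picture shows the lid flat on the jar, the ball on the jar floor at (600,308), the tray empty, all four pockets filled, and the cups and spoon rest where they were.

```bash
python3 -c "
from station import close_job
print(close_job())"
```

```text
the job is handed in; nothing more can be done
None
```

The job is handed in: three balls filled the empty rack pockets, the leftover ball was lowered to the jar's floor, the lid is fully shut again, and the cups and spoon rest were not touched (about 41 s of the 210 s used).

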